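# Preset the needle valve of an air unit by clicks, then open its shut-off

### The arm

A 6-joint arm with a two-finger parallel gripper is mounted at the origin on the work surface. World frame = base frame: x ahead of the robot, y to its left, z up, the work surface at z = 0. Lengths are in m, angles in rad, forces in N, time in s.
With the tool pointing down it reaches from about 0.425 to 0.95 m from the base axis. Payload 3.5 kg.
Tool frame: the origin (TCP) lies between the finger pads; the fingertips stand 17 mm ahead of it and the grasp point (between the pads) lies 2 mm behind it (ctrl.tip_reach is the distance from the TCP to the fingertips, in m); z points along the fingers, y is the direction in which the jaws open and shut (so a half turn about z gives the same grasp; the last joint's range is limited). The gripper opens to 85 mm and grips with 20 to 120 N. Pads are 22 mm wide; open, the fingers measure 114 mm over their backs; the gripper's body (76 mm by 85 mm) begins 54 mm behind the grasp point. The pads swing forward as they close: fully open they stand 13 mm farther back than shut.
Start: joints at [1.177, 0.286, 1.577, -0, 1.279, -0.15], TCP at [0.163, 0.655, 0.248] pointing down, gripper open.
Joint ranges: [-2.77, 2.77], [-0.9, 2.22], [0.21, 2.48], [-1.53, 4.67], [0.24, 2.81], [-2.84, 2.84]. Speed limits (rad/s): [2.79, 2.79, 3.14, 3.14, 3.14, 3.14].

### API

Orientations are given as a unit quaternion [x, y, z, w].
In Python, from plant import monitor, imaging, workorder, ctrl gives the robot as it stands.
- The arm moves only by the tool send_rows, never from a script. Its argument "rows" is a list of rows, each a list of 4 numbers: the shift along the world's x, y, z normalised to -1 to 1, where 1 is 0.3 m, then the turn about the world's z normalised to -1 to 1, where 1 is 360 degrees. A call has 1 to 20 rows; each row is the pose to reach, as a shift and turn from the pose commanded when the call began, turning the shorter way round; what a row does not reach only later rows make up. A row lasts 1/8 s, in which the tool goes at most 62.5 mm and 10.7 degrees, less where a joint would pass 70% of its speed; a pose out of reach is approached as far as the arm can. A call with a number of a shift or a turn outside -1 to 1 is refused whole. A call with a gripper value outside its range is refused whole. "jaw" is the closure, from 0 (fully open) to 1 (shut), set as the call begins (left out, the last holds). The fingers move at their own pace and stop on an object; "newtons" is the grip in N (left out, the last holds). Time passes only in rows, so rows that repeat a pose let the fingers close. It gives the time, the measured TCP pose, the force and the opening at its end, in the units of the state.
- monitor.get_state(): the state, without advancing time (a new reading comes with each control period).
- imaging.read_camera(name): name is "side" or "top"; returns the picture (384x512x3 uint8, red, green, blue); there is no depth.
- imaging.calibration(name): a dict with "intrinsics" (3x3 intrinsics, pixels), "dist_coeffs" ([k1, k2, p1, p2, k3] as OpenCV has them; the pictures are not rectified), "cam_to_world" (4x4, takes a point from camera to world coordinates). Camera axes: x right, y up, looking along -z (the intrinsics and any distortion apply to the point x, -y, -z); pixel columns grow to the right and rows downward; lengths in m; the calibration is good to about 2 mm. A picture is of the moment at which its call begins. calibration takes no time and is no camera call.
- workorder.sign_off(): hands the job in, once; it reports no verdict.
The state is a dict: "time": time; "qpos": joint angles; "dq": joint speeds; "joint_efforts": joint torques, N m; "eef_pos": TCP position; "tcp_rot": TCP orientation; "contact_force": force on the tool from outside, world axes, zero at the start; "wrist_torque": the same for the moment, N m; "opening": opening from 0.0 (shut) to 1.0 (fully open).
Only numpy, scipy, OpenCV 4.12 (cv2) and the standard library are available. Lean on these libraries where they do the work, as an engineer would, in place of code of your own. Each camera call takes 0.05 s, during which the arm holds its last target.

### The job

Preset the needle valve on the air unit: turn its upright knurled knob clockwise until you feel the needle come onto its seat, nip it up gently without forcing it, then back it off exactly four clicks. Then open the air by swinging the shut-off lever round until it lies in line with the block, right up to its stop, and let go. Leave the other things on the bench where they are.

Things in the scene. Friction and masses are not known exactly. Their poses are not given: they have to be found in the camera images.
- air_unit: fixed air manifold: aluminium block 52 x 250 mm, top 54 mm above the bench. Origin under its centre on the bench; x across, y along the block, z up. On top: round pressure gauge (top 103 mm above the bench) at y = -94 mm, needle valve with knurled knob at y = 0, shut-off lever pivot at y = +90 mm. In front (-x) small low ports, the middle one with a thin pipe down into the bench 64 mm out; at the +y end the supply pipe, all below 54 mm
- knob_grip (a point): point on the upright axis of the needle valve's knob, 95 mm above the bench, the height to grip. Knob: round knurled aluminium cylinder, 36 mm diameter, 70 to 106 mm above the bench, over a bonnet 43 mm in diameter that ends at 67 mm. Turns with the knob (yaw). From above, clockwise (yaw falling) closes, anticlockwise opens. The knob does not rise as it turns
- knob_top (a point): centre of the knob's top, 106 mm above the bench; x along its raised rib, which tells nothing of how far the valve is open. Clicks lie every 20 degrees (0.349 rad): leaving one takes 0.12 N m, falling to zero half way, then the knob pulls itself on into the next; let go, it settles in the nearest click. It starts 5 to 8 clicks open. Four clicks open = 80 degrees from click zero
- needle_lift (a joint): needle lift in m: 0 at click zero, 0.00002 more per click; the noise is far larger, so no use for counting. Closing past click zero the needle meets its springy seat: about 0.2 N m on the knob at 0.05 rad past it, 0.3 at 0.1, 0.4 at 0.15, 0.5 at 0.2, 0.7 at 0.3. Nipped up = over 0.2 N m (more than any click); over about 0.6 spoils it. Let go there, it springs back to click zero
- shutoff (a joint): angle of the shut-off lever in rad: 0 = shut, across the block, pointing to the air unit's -x; 1.571 = open, at its stop, in line with the block, pointing to the air unit's +y (swings clockwise seen from above). Starts within 0.12 of shut, stays where it is left, takes about 0.12 N m (2.4 N at 50 mm from the pivot)
- shutoff_pivot (a point): point on the upright axis of the shut-off lever, 80 mm above the bench, level with the middle of its grip; axes as the air unit's
- shutoff_tip (a point): tip of the shut-off lever, 67 mm from its pivot axis, 80 mm above the bench; turns with the lever (its -x axis points from pivot to tip). Flat steel bar with a black grip on its outer 36 mm, 15 mm wide, 74 to 86 mm above the bench; below the grip is free space, or the block's top at 54 mm
- sample_case: bystander: black flat case 110 x 170 x 26 mm with two round metal samples, loose; origin under its centre
- mouse: bystander: black computer mouse 100 x 58 x 27 mm, loose; origin under its centre
- screwdriver: bystander: screwdriver 180 mm long, lying, loose

How it is judged:
By the outcome, as a careful person would: the job done as asked, in the order asked, and still so for the second after the job is handed in, with the robot touching nothing.
It also fails if it takes over 70 s, if anything falls off the work surface, if the arm or the gripper's body presses on something with over 40 N, if the wrist force passes 120 N, or if a joint passes its speed limit or range.

## Working session

There is one attempt and no reset: what is moved stays moved. The work goes in short steps, Python scripts to look and compute and a tool call to move; the robot and the scene stay as the last step left them, time stands still between calls to the robot, and variables do not carry over. Pictures are saved under pics/ and viewed, and the job is handed in when it is done.

Besides the shell and the picture viewer there is one more tool, called after "Request:" by a JSON object that holds its "name" and its "arguments". send_rows: Moves the arm, as the interface text tells. Scaled input: -1 to 1 covers 0.3 m each way for a shift and 360 degrees each way for a turn. Its arguments: {"type":"object","properties":{"rows":{"type":"array"},"jaw":{"type":"number"},"newtons":{"type":"number"}},"required":["rows"]}

```bash
mkdir -p pics; ls; python3 - <<'E'
from plant import monitor, imaging, workorder, ctrl
import cv2
print(monitor.get_state(), ctrl.tip_reach)
for n in ("side","top"):
    im=imaging.read_camera(n); cv2.imwrite(f"pics/{n}0.png",im[...,::-1]); print(n,imaging.calibration(n))
E
```

```text
pics
{'time': 0.0, 'qpos': array([ 1.17699554e+00,  2.87189172e-01,  1.57817980e+00, -6.82539319e-07,
        1.27861227e+00, -1.49976823e-01]), 'dq': array([-0.00126551,  0.00056389,  0.00134178, -0.0006289 ,  0.00282973,
       -0.00052405]), 'joint_efforts': array([-2.97101633e-04, -4.05982804e+01, -2.92629039e+01, -2.17698243e-04,
        5.90651194e-03, -8.63672909e-06]), 'eef_pos': array([0.16267045, 0.65446545, 0.24692995]), 'tcp_rot': array([ 1.21610036e-01,  9.92577238e-01, -1.15050802e-03, -3.20414070e-04]), 'contact_force': array([-0.71260703,  0.03855831, -0.02297052]), 'wrist_torque': array([-0.00315198, -0.09270832,  0.03868752]), 'opening': 0.9987695736380882} 0.017
side {'intrinsics': array([[395.05875826,   0.        , 264.6507593 ],
       [  0.        , 395.05875826, 186.75740115],
       [  0.        ,   0.        ,   1.        ]]), 'dist_coeffs': array([-0.01465448,  0.        ,  0.        ,  0.        ,  0.        ]), 'cam_to_world': array([[ 0.99228222,  0.08043638, -0.09437153,  0.4039384 ],
       [-0.12364413,  0.58421061, -0.80212848, -0.89145582],
       [-0.00938746,  0.80760631,  0.58964728,  0.73515902],
       [ 0.        ,  0.        ,  0.        ,  1.        ]])}
top {'intrinsics': array([[472.36136321,   0.        , 255.7393619 ],
       [  0.        , 472.36136321, 189.53811091],
       [  0.        ,   0.        ,   1.        ]]), 'dist_coeffs': array([-0.11725986,  0.        ,  0.        ,  0.        ,  0.        ]), 'cam_to_world': array([[-8.16708080e-03,  9.94884942e-01, -1.00683918e-01,
         3.82803391e-01],
       [-9.99966649e-01, -8.12618837e-03,  8.16277067e-04,
        -8.38225000e-04],
       [-6.07471826e-06,  1.00687226e-01,  9.94918129e-01,
         1.37972363e+00],
       [ 0.00000000e+00,  0.00000000e+00,  0.00000000e+00,
         1.00000000e+00]])}
```

View pics/side0.png

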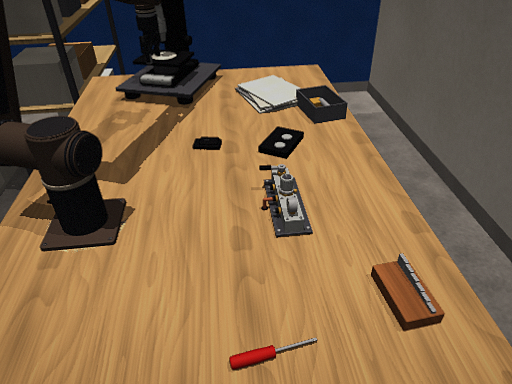

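View pics/top0.png

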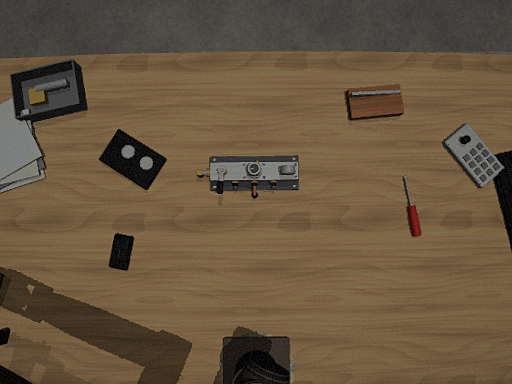

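```bash
python3 - <<'E'
import cv2
a=cv2.imread("pics/top0.png")[140:215,185:310]; b=cv2.imread("pics/side0.png")[150:245,245:325]
cv2.imwrite("pics/topz.png",cv2.resize(a,None,fx=6,fy=6,interpolation=cv2.INTER_CUBIC))
cv2.imwrite("pics/sidez.png",cv2.resize(b,None,fx=6,fy=6,interpolation=cv2.INTER_CUBIC))
E
cat > h.py <<'E'
import numpy as np, cv2
from plant import imaging
def ray(n,px):
    c=imaging.calibration(n);K=c["intrinsics"];D=c["dist_coeffs"];T=c["cam_to_world"]
    u=cv2.undistortPoints(np.array([[px]],float),K,D)[0,0]
    return T[:3,3],T[:3,:3]@np.array([u[0],-u[1],-1])
def plane(n,px,z):
    o,d=ray(n,px); return o+d*(z-o[2])/d[2]
def proj(n,P):
    c=imaging.calibration(n);K=c["intrinsics"];D=c["dist_coeffs"];T=c["cam_to_world"]
    p=np.linalg.inv(T)@np.append(P,1); p=np.array([p[0],-p[1],-p[2]])
    return cv2.projectPoints(p.reshape(1,1,3),np.zeros(3),np.zeros(3),K,D)[0].ravel()
E
```

```text
(no output)
```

View pics/topz.png

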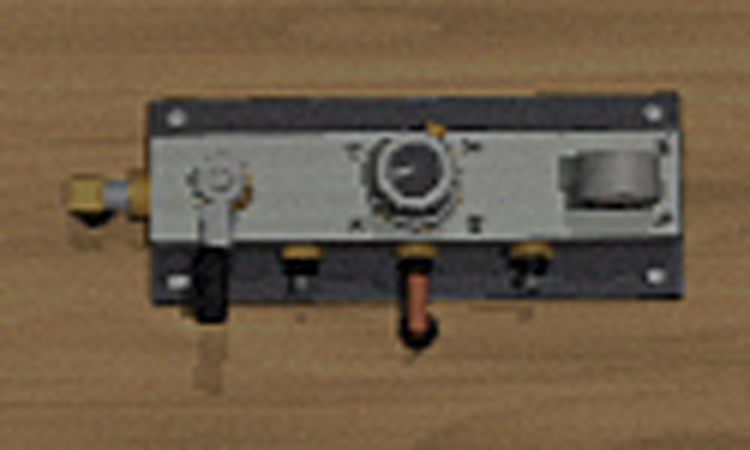

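View pics/sidez.png

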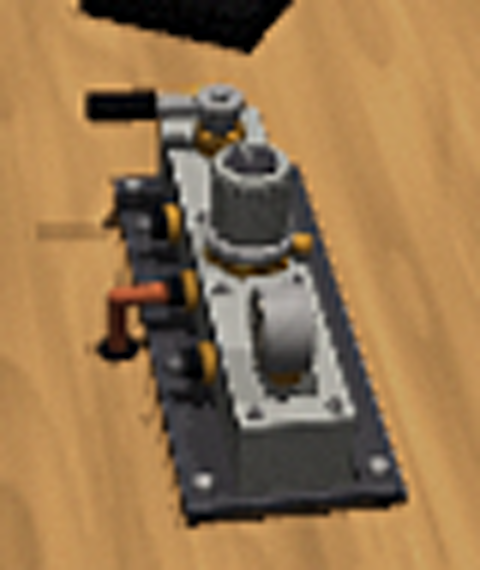

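```bash
python3 - <<'E'
from h import *
t=lambda u,v:(185+u/6-.4,140+v/6-.4)
s=lambda u,v:(245+u/6-.4,150+v/6-.4)
for q in [(150,133),(680,130),(680,240),(150,242)]: print("blk",plane("top",t(*q),.054).round(4))
k=plane("top",t(414,167),.106); print("knobtop",k, plane("side",s(250,160),.106))
print("pivot",plane("top",t(219,180),.086),plane("side",s(220,97),.09))
print("tip",plane("top",t(211,320),.08),plane("side",s(87,105),.08))
# least squares intersection
A=[];b=[]
for n,px in (("top",t(414,167)),("side",s(250,160))):
    o,d=ray(n,px);d=d/np.linalg.norm(d);M=np.eye(3)-np.outer(d,d);A.append(M);b.append(M@o)
print(np.linalg.lstsq(np.vstack(A),np.hstack(b),rcond=None)[0])
E
```

```text
blk [0.5974 0.1286 0.054 ]
blk [ 0.5967 -0.1225  0.054 ]
blk [ 0.5443 -0.1216  0.054 ]
blk [0.5454 0.1284 0.054 ]
knobtop [0.57226586 0.00344967 0.106     ] [0.57077039 0.00560467 0.106     ]
pivot [0.56995703 0.09349071 0.086     ] [0.56947443 0.0848647  0.09      ]
tip [0.50570852 0.09765128 0.08      ] [0.50463592 0.10194861 0.08      ]
[0.57120587 0.00351057 0.1075427 ]
```

Request:
{"name": "send_rows", "arguments": {"rows": [[0.07,-0.1,0,0],[0.17,-0.25,0,0],[0.29,-0.42,0,0],[0.41,-0.59,0,0],[0.53,-0.76,0,0],[0.63,-0.9,0,0],[0.7,-1,0,0],[0.7,-1,0,0]], "jaw": 0}}

```text
time: 1.1
eef_pos: [0.3739, 0.3533, 0.2479]
tcp_rot: [0.124, 0.992, -0.0, -0.0]
contact_force: [-0.6, 0.4, 0.6]
opening: 1.001
```

Request:
{"name": "send_rows", "arguments": {"rows": [[0.07,-0.1,0,0.02],[0.17,-0.25,0,0.04],[0.29,-0.42,0,0.06],[0.41,-0.59,0,0.08],[0.53,-0.76,0,0.1],[0.6,-0.9,0,0.12],[0.66,-1,0,0.12],[0.66,-1,0,0.12]]}}

```text
time: 2.1
eef_pos: [0.5716, 0.0543, 0.2478]
tcp_rot: [-0.251, 0.968, 0.0, -0.0]
contact_force: [-0.3, -0.1, -0.7]
opening: 0.999
```

```bash
cat >> h.py <<'E'
from scipy.spatial.transform import Rotation as R
from plant import monitor
def st():
    s=monitor.get_state(); y=R.from_quat(s["tcp_rot"]).as_matrix()[:,1]
    print("t",round(s["time"],2),"p",s["eef_pos"].round(4),"yaw",round(float(np.degrees(np.arctan2(y[1],y[0]))),2),"F",s["contact_force"].round(2),"M",s["wrist_torque"].round(3),"op",round(s["opening"],3),"q",s["qpos"].round(2))
    return s
E
python3 -c "
from h import *
st()"
```

```text
t 2.1 p [0.5716 0.0543 0.2478] yaw 119.1 F [-0.34 -0.13 -0.69] M [-0.014 -0.022  0.02 ] op 0.999 q [-0.08  0.07  1.83  0.    1.25 -2.16]
```

Request:
{"name": "send_rows", "arguments": {"rows": [[0,-0.06,0,0],[0,-0.12,0,0],[0,-0.169,-0.05,0],[0,-0.169,-0.13,0],[0,-0.169,-0.23,0],[0,-0.169,-0.33,0],[0,-0.169,-0.41,0],[0,-0.169,-0.46,0],[0,-0.169,-0.5,0],[0,-0.169,-0.515,0],[0,-0.169,-0.515,0],[0,-0.169,-0.515,0]]}}

```text
time: 3.6
eef_pos: [0.5716, 0.0043, 0.0947]
tcp_rot: [-0.252, 0.968, -0.0, 0.001]
contact_force: [-0.4, -0.2, -0.4]
opening: 1.0
```

```bash
python3 -c "
from h import *
st()
for n in ('side','top'): cv2.imwrite(f'pics/{n}1.png',imaging.read_camera(n)[...,::-1])
a=cv2.imread('pics/side1.png')[130:230,225:345]; cv2.imwrite('pics/side1z.png',cv2.resize(a,None,fx=6,fy=6,interpolation=cv2.INTER_CUBIC))
"
```

```text
t 3.6 p [0.5716 0.0043 0.0947] yaw 119.24 F [-0.39 -0.16 -0.36] M [ 0.011  0.002 -0.052] op 1.0 q [-0.17  0.24  1.94  0.    0.96 -2.25]
```

View pics/side1z.png

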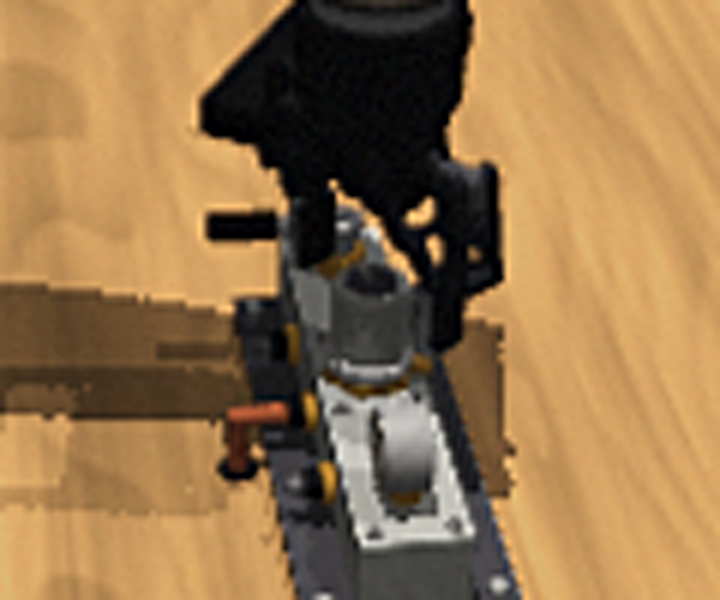

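Request:
{"name": "send_rows", "arguments": {"rows": [[0,-0.002,0,0],[0,-0.002,0,0],[0,-0.002,0,0],[0,-0.002,0,0],[0,-0.002,0,0],[0,-0.002,0,0],[0,-0.002,0,0],[0,-0.002,0,0]], "jaw": 1, "newtons": 20}}

```text
time: 4.7
eef_pos: [0.5715, 0.0027, 0.0944]
tcp_rot: [-0.252, 0.968, -0.001, 0.001]
contact_force: [1.2, -4.9, 1.7]
opening: 0.411
```

```bash
python3 -c "
from h import *
st()"
```

```text
t 4.7 p [0.5715 0.0027 0.0944] yaw 119.23 F [ 1.24 -4.95  1.72] M [-0.87  -0.063 -0.029] op 0.411 q [-0.17  0.24  1.94 -0.    0.96 -2.25]
```

Request:
{"name": "send_rows", "arguments": {"rows": [[0.001,-0.003,0,0],[0.001,-0.003,0,0],[0.001,-0.003,0,0]], "newtons": 40}}

```text
time: 5.08
eef_pos: [0.5716, 0.0027, 0.0944]
tcp_rot: [-0.252, 0.968, -0.0, 0.0]
contact_force: [-0.6, -4.1, 4.5]
opening: 0.407
```

```bash
python3 -c "
from h import *
st()"
```

```text
t 5.08 p [0.5716 0.0027 0.0944] yaw 119.24 F [-0.56 -4.09  4.47] M [-0.548  0.119 -0.078] op 0.407 q [-0.17  0.24  1.94 -0.    0.96 -2.25]
```

Request:
{"name": "send_rows", "arguments": {"rows": [[0,0,0,-0.01],[0,0,0,-0.03],[0,0,0,-0.05],[0,0,0,-0.07],[0,0,0,-0.09],[0,0,0,-0.11],[0,0,0,-0.13],[0,0,0,-0.15],[0,0,0,-0.17],[0,0,0,-0.19],[0,0,0,-0.21],[0,0,0,-0.225],[0,0,0,-0.235],[0,0,0,-0.24],[0,0,0,-0.24],[0,0,0,-0.24]]}}

```text
time: 7.08
eef_pos: [0.5711, 0.0008, 0.0944]
tcp_rot: [0.478, 0.878, -0.002, 0.001]
contact_force: [-3.1, -9.3, 6.5]
opening: 0.41
```

```bash
python3 -c "
from h import *
st()"
```

```text
t 7.08 p [0.5711 0.0008 0.0944] yaw 32.92 F [-3.05 -9.26  6.5 ] M [-1.552  0.446 -0.057] op 0.41 q [-0.17  0.24  1.94 -0.01  0.96 -0.75]
```

Request:
{"name": "send_rows", "arguments": {"rows": [[-0.002,-0.003,0,-0.014],[-0.002,-0.003,0,-0.028],[-0.002,-0.003,0,-0.028],[-0.002,-0.003,0,-0.028]]}}

```text
time: 7.58
eef_pos: [0.5708, 0.0006, 0.0944]
tcp_rot: [0.553, 0.833, -0.001, 0.001]
contact_force: [-1.2, -6.8, 6.1]
opening: 0.41
```

```bash
cat >> h.py <<'E'
def avg(n=6):
    L=[];Y=[]
    for i in range(n):
        s=monitor.get_state(); L.append(s["wrist_torque"][2]); y=R.from_quat(s["tcp_rot"]).as_matrix()[:,1]; Y.append(np.degrees(np.arctan2(y[1],y[0])))
        imaging.read_camera("top")
    print("Mz",np.mean(L).round(3),"+-",np.std(L).round(3),"yaw",np.mean(Y).round(2),"F",s["contact_force"].round(1),"p",s["eef_pos"].round(4),"t",s["time"])
E
python3 -c "
from h import *
avg()"
```

```text
Mz -0.079 +- 0.02 yaw 22.79 F [-1.3 -7.2  5.4] p [0.5708 0.0006 0.0944] t 7.825
```

Request:
{"name": "send_rows", "arguments": {"rows": [[0,0,0,-0.007],[0,0,0,-0.014],[0,0,0,-0.014]]}}

```text
time: 8.25
eef_pos: [0.5707, 0.0006, 0.0945]
tcp_rot: [0.59, 0.808, -0.001, 0.001]
contact_force: [-2.0, -7.1, 6.6]
opening: 0.409
```

```bash
python3 -c "
from h import *
avg()"
```

```text
Mz -0.077 +- 0.03 yaw 17.76 F [-2.4 -7.8  6.2] p [0.5707 0.0006 0.0944] t 8.5
```

Request:
{"name": "send_rows", "arguments": {"rows": [[0,0,0,-0.007],[0,0,0,-0.014],[0,0,0,-0.014]]}}

```text
time: 8.93
eef_pos: [0.5706, 0.0006, 0.0945]
tcp_rot: [0.624, 0.781, -0.001, 0.001]
contact_force: [-2.8, -7.2, 5.7]
opening: 0.407
```

```bash
python3 -c "
from h import *
avg()"
```

```text
Mz 0.099 +- 0.015 yaw 12.77 F [-1.8 -7.6  5.9] p [0.5706 0.0006 0.0944] t 9.175
```

Request:
{"name": "send_rows", "arguments": {"rows": [[0,0,0,-0.007],[0,0,0,-0.014],[0,0,0,-0.014]]}}

```text
time: 9.6
eef_pos: [0.5705, 0.0005, 0.0944]
tcp_rot: [0.658, 0.753, -0.001, 0.001]
contact_force: [-2.6, -8.1, 5.9]
opening: 0.41
```

```bash
python3 -c "
from h import *
avg()"
```

```text
Mz -0.019 +- 0.012 yaw 7.7 F [-2.7 -7.6  6.1] p [0.5705 0.0006 0.0944] t 9.85
```

Request:
{"name": "send_rows", "arguments": {"rows": [[0,0,0,-0.007],[0,0,0,-0.014],[0,0,0,-0.014]]}}

```text
time: 10.28
eef_pos: [0.5704, 0.0005, 0.0944]
tcp_rot: [0.691, 0.723, -0.002, 0.001]
contact_force: [-2.6, -8.0, 5.8]
opening: 0.413
```

```bash
python3 -c "
from h import *
avg()"
```

```text
Mz -0.1 +- 0.03 yaw 2.63 F [-1.5 -8.6  6.9] p [5.704e-01 5.000e-04 9.440e-02] t 10.525
```

Request:
{"name": "send_rows", "arguments": {"rows": [[0,0,0,-0.007],[0,0,0,-0.014],[0,0,0,-0.014]]}}

```text
time: 10.95
eef_pos: [0.5703, 0.0005, 0.0944]
tcp_rot: [0.722, 0.692, -0.002, 0.001]
contact_force: [-4.0, -7.5, 8.0]
opening: 0.406
```

```bash
python3 -c "
from h import *
avg()"
```

```text
Mz -0.075 +- 0.03 yaw -2.39 F [-4.1 -7.7  7.4] p [5.703e-01 5.000e-04 9.440e-02] t 11.2
```

Request:
{"name": "send_rows", "arguments": {"rows": [[0,0,0,-0.007],[0,0,0,-0.014],[0,0,0,-0.014]]}}

```text
time: 11.62
eef_pos: [0.5702, 0.0005, 0.0944]
tcp_rot: [0.751, 0.66, -0.002, 0.001]
contact_force: [-4.2, -7.7, 7.4]
opening: 0.405
```

```bash
python3 -c "
from h import *
avg()"
```

```text
Mz 0.258 +- 0.018 yaw -7.33 F [-4.6 -7.9  7. ] p [5.701e-01 5.000e-04 9.440e-02] t 11.875
```

Request:
{"name": "send_rows", "arguments": {"rows": [[0,0,0,-0.003],[0,0,0,-0.005],[0,0,0,-0.005]]}}

```text
time: 12.3
eef_pos: [0.5701, 0.0006, 0.0944]
tcp_rot: [0.761, 0.649, -0.002, 0.001]
contact_force: [-5.0, -6.5, 7.6]
opening: 0.404
```

```bash
python3 -c "
from h import *
avg()"
```

```text
Mz 0.266 +- 0.016 yaw -9.12 F [-3.2 -7.4  6.8] p [5.701e-01 5.000e-04 9.440e-02] t 12.55
```

Request:
{"name": "send_rows", "arguments": {"rows": [[0,0,0,-0.003],[0,0,0,-0.005],[0,0,0,-0.005]]}}

```text
time: 12.98
eef_pos: [0.5701, 0.0006, 0.0944]
tcp_rot: [0.771, 0.637, -0.002, 0.001]
contact_force: [-4.2, -6.5, 6.7]
opening: 0.408
```

```bash
python3 -c "
from h import *
avg(10)"
```

```text
Mz 0.369 +- 0.034 yaw -10.88 F [-4.9 -7.5  6.7] p [0.57   0.0006 0.0944] t 13.425
```

Request:
{"name": "send_rows", "arguments": {"rows": [[0,0,0,0.01],[0,0,0,0.03],[0,0,0,0.05],[0,0,0,0.07],[0,0,0,0.09],[0,0,0,0.11],[0,0,0,0.13],[0,0,0,0.15],[0,0,0,0.17],[0,0,0,0.19],[0,0,0,0.21],[0,0,0,0.225],[0,0,0,0.235],[0,0,0,0.237],[0,0,0,0.237],[0,0,0,0.237]]}}

```text
time: 15.48
eef_pos: [0.5716, 0.0016, 0.0944]
tcp_rot: [0.137, 0.991, -0.0, 0.002]
contact_force: [1.7, -4.7, 2.9]
opening: 0.408
```

```bash
python3 -c "
from h import *
avg(6)"
```

```text
Mz 0.119 +- 0.023 yaw 74.22 F [ 3.  -3.7  4.5] p [0.5716 0.0016 0.0944] t 15.725
```

Request:
{"name": "send_rows", "arguments": {"rows": [[0,0,0,0.006],[0,0,0,0.011],[0,0,0,0.011]]}}

```text
time: 16.15
eef_pos: [0.5717, 0.0016, 0.0945]
tcp_rot: [0.103, 0.995, -0.0, 0.001]
contact_force: [2.4, -4.2, 3.4]
opening: 0.406
```

```bash
python3 -c "
from h import *
avg(6)"
```

```text
Mz -0.051 +- 0.029 yaw 78.12 F [ 2.4 -4.5  2.6] p [0.5716 0.0017 0.0944] t 16.4
```

Request:
{"name": "send_rows", "arguments": {"rows": [[0,0,0,-0.004],[0,0,0,-0.004],[0,0,0,-0.004]]}}

```text
time: 16.82
eef_pos: [0.5716, 0.0016, 0.0944]
tcp_rot: [0.116, 0.993, -0.0, 0.001]
contact_force: [3.4, -4.6, 4.3]
opening: 0.409
```

Request:
{"name": "send_rows", "arguments": {"rows": [[0,0,0,0],[0,0,0,0],[0,0,0,0],[0,0,0,0],[0,0,0,0],[0,0,0,0]], "jaw": 0}}

```text
time: 17.58
eef_pos: [0.5706, 0.002, 0.0938]
tcp_rot: [0.115, 0.993, 0.0, -0.0]
contact_force: [-0.1, 0.2, 0.2]
opening: 0.999
```

Request:
{"name": "send_rows", "arguments": {"rows": [[0,0,0.03,0],[0,0,0.1,0],[0,0,0.2,0],[0,0,0.3,0],[0,0,0.37,0],[0,0,0.4,0],[0,0,0.4,0]]}}

```text
time: 18.45
eef_pos: [0.5709, 0.0019, 0.2145]
tcp_rot: [0.115, 0.993, -0.0, 0.001]
contact_force: [0.3, 0.3, 0.8]
opening: 1.001
```

```bash
python3 -c "
from h import *
st()
cv2.imwrite('pics/side2.png',imaging.read_camera('side')[...,::-1])
a=cv2.imread('pics/side2.png')[130:230,225:345]; cv2.imwrite('pics/side2z.png',cv2.resize(a,None,fx=6,fy=6,interpolation=cv2.INTER_CUBIC))
"
```

```text
t 18.45 p [0.5709 0.0019 0.2145] yaw 76.75 F [0.3  0.26 0.76] M [-0.037 -0.002  0.026] op 1.001 q [-0.17  0.09  1.87  0.    1.18 -1.51]
```

View pics/side2z.png

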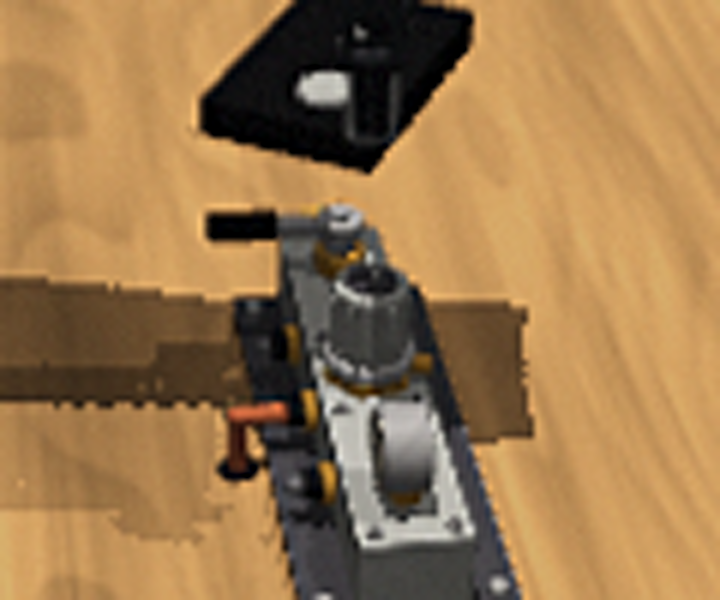

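Request:
{"name": "send_rows", "arguments": {"rows": [[-0.03,0.06,0,0.01],[-0.08,0.16,0,0.02],[-0.13,0.26,0,0.027],[-0.161,0.31,0,0.027],[-0.161,0.31,-0.05,0.027],[-0.161,0.31,-0.13,0.027],[-0.161,0.31,-0.22,0.027],[-0.161,0.31,-0.31,0.027],[-0.161,0.31,-0.38,0.027],[-0.161,0.31,-0.42,0.027],[-0.161,0.31,-0.44,0.027],[-0.161,0.31,-0.44,0.027],[-0.161,0.31,-0.44,0.027]]}}

```text
time: 20.12
eef_pos: [0.523, 0.0949, 0.0827]
tcp_rot: [0.031, 1.0, -0.0, 0.001]
contact_force: [-0.1, 0.0, 0.5]
opening: 1.004
```

```bash
python3 -c "
from h import *
st()
cv2.imwrite('pics/side3.png',imaging.read_camera('side')[...,::-1])
a=cv2.imread('pics/side3.png')[120:220,205:325]; cv2.imwrite('pics/side3z.png',cv2.resize(a,None,fx=6,fy=6,interpolation=cv2.INTER_CUBIC))
"
```

```text
t 20.12 p [0.523  0.0949 0.0827] yaw 86.47 F [-0.13  0.03  0.48] M [-0.012  0.011  0.011] op 1.004 q [-0.01  0.17  2.04 -0.    0.92 -1.52]
```

View pics/side3z.png

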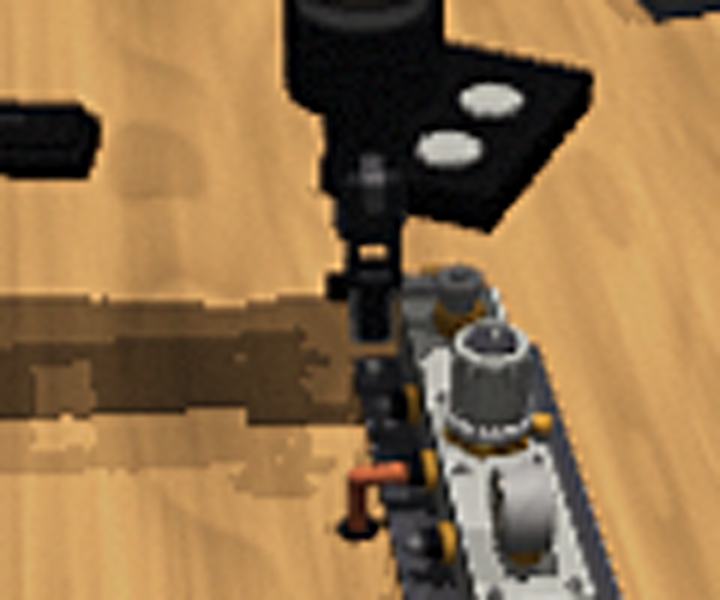

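Jaws straddle the lever grip. Close gently.

Request:
{"name": "send_rows", "arguments": {"rows": [[0,0,0,0],[0,0,0,0],[0,0,0,0],[0,0,0,0],[0,0,0,0],[0,0,0,0],[0,0,0,0],[0,0,0,0],[0,0,0,0]], "jaw": 1, "newtons": 20}}

```text
time: 21.3
eef_pos: [0.5222, 0.095, 0.0819]
tcp_rot: [0.031, 1.0, 0.0, -0.0]
contact_force: [-2.2, 1.3, 3.1]
opening: 0.168
```

```bash
python3 -c "
from h import *
s=st()
# arc shifts (normalised)
p0=np.array([.5225,.0948]);c=np.array([.5705,.092]);d=p0-c;r=np.hypot(*d);a0=np.arctan2(d[1],d[0])
for k in np.linspace(0,86.5,11): a=a0-np.radians(k); print(((c+r*np.array([np.cos(a),np.sin(a)])-p0)/.3).round(3),(-k/360).round(4))
"
```

```text
t 21.3 p [0.5222 0.095  0.0819] yaw 86.47 F [-2.22  1.3   3.06] M [ 0.141  0.236 -0.056] op 0.168 q [-0.01  0.18  2.04  0.    0.92 -1.52]
[0. 0.] -0.0
[0.003 0.024] -0.024
[0.01  0.047] -0.0481
[0.02  0.069] -0.0721
[0.034 0.089] -0.0961
[0.05  0.107] -0.1201
[0.069 0.122] -0.1442
[0.089 0.135] -0.1682
[0.112 0.144] -0.1922
[0.135 0.149] -0.2163
[0.16  0.151] -0.2403
```

Request:
{"name": "send_rows", "arguments": {"rows": [[0.001,0.012,0,-0.012],[0.003,0.024,0,-0.024],[0.006,0.036,0,-0.036],[0.01,0.047,0,-0.048],[0.015,0.058,0,-0.06],[0.02,0.069,0,-0.072],[0.027,0.079,0,-0.084],[0.034,0.089,0,-0.096],[0.042,0.098,0,-0.108],[0.05,0.107,0,-0.12],[0.059,0.115,0,-0.132],[0.069,0.122,0,-0.144],[0.079,0.129,0,-0.156],[0.089,0.135,0,-0.168],[0.1,0.14,0,-0.18],[0.112,0.144,0,-0.192],[0.112,0.144,0,-0.192]]}}

```text
time: 23.42
eef_pos: [0.5561, 0.1376, 0.0819]
tcp_rot: [0.592, 0.806, -0.0, 0.0]
contact_force: [-2.1, -3.0, 3.3]
opening: 0.173
```

```bash
python3 -c "
from h import *
s=st()"
```

```text
t 23.43 p [0.5561 0.1376 0.0819] yaw 17.38 F [-2.08 -3.05  3.26] M [-0.345  0.244 -0.178] op 0.173 q [ 0.07  0.26  1.94 -0.    0.94 -0.24]
```

Request:
{"name": "send_rows", "arguments": {"rows": [[0.012,0.003,0,-0.012],[0.023,0.005,0,-0.024],[0.035,0.007,0,-0.036],[0.048,0.007,0,-0.048],[0.048,0.007,0,-0.048]]}}

```text
time: 24.05
eef_pos: [0.5697, 0.1396, 0.0818]
tcp_rot: [0.706, 0.708, -0.001, -0.0]
contact_force: [-4.3, -3.0, 4.3]
opening: 0.176
```

```bash
python3 -c "
from h import *
s=st()"
```

```text
t 24.05 p [0.5697 0.1396 0.0818] yaw 0.23 F [-4.29 -2.97  4.34] M [-0.451  0.637  0.09 ] op 0.176 q [ 0.07  0.29  1.91 -0.    0.95  0.07]
```

Request:
{"name": "send_rows", "arguments": {"rows": [[0.003,0,0,0],[0.006,0,0,0],[0.006,0,0,0]]}}

```text
time: 24.42
eef_pos: [0.5698, 0.1396, 0.0818]
tcp_rot: [0.706, 0.709, -0.003, -0.002]
contact_force: [-9.4, -3.6, 9.7]
opening: 0.167
```

```bash
python3 -c "
from h import *
s=st()"
```

```text
t 24.43 p [0.5698 0.1396 0.0818] yaw 0.24 F [-9.45 -3.64  9.71] M [-0.514  1.367  0.112] op 0.167 q [ 0.07  0.29  1.9  -0.    0.95  0.06]
```

Request:
{"name": "send_rows", "arguments": {"rows": [[0,0,0,0],[0,0,0,0],[0,0,0,0],[0,0,0,0],[0,0,0,0],[0,0,0,0]], "jaw": 0}}

```text
time: 25.18
eef_pos: [0.5721, 0.1403, 0.0818]
tcp_rot: [0.707, 0.708, 0.0, 0.0]
contact_force: [0.7, -0.6, 0.8]
opening: 0.999
```

Request:
{"name": "send_rows", "arguments": {"rows": [[0,0,0.03,0],[0,0,0.1,0],[0,0,0.2,0],[0,0,0.3,0],[0,0,0.4,0],[0,0,0.5,0],[-0.1,0,0.55,0],[-0.25,0.1,0.55,0],[-0.3,0.25,0.55,0],[-0.3,0.4,0.55,0],[-0.3,0.5,0.55,0],[-0.3,0.6,0.55,0],[-0.3,0.65,0.55,0],[-0.3,0.65,0.55,0]]}}

```text
time: 26.92
eef_pos: [0.482, 0.3356, 0.2471]
tcp_rot: [0.706, 0.708, -0.0, 0.0]
contact_force: [0.0, -0.9, -0.9]
opening: 1.001
```

```bash
python3 -c "
from h import *
st()
for n in ('side','top'): cv2.imwrite(f'pics/{n}4.png',imaging.read_camera(n)[...,::-1])
f=lambda a:cv2.resize(a,None,fx=6,fy=6,interpolation=cv2.INTER_CUBIC)
cv2.imwrite('pics/top4z.png',f(cv2.imread('pics/top4.png')[140:215,185:310]))
cv2.imwrite('pics/side4z.png',f(cv2.imread('pics/side4.png')[140:235,235:330]))
"
```

```text
t 26.93 p [0.482  0.3356 0.2471] yaw 0.14 F [ 0.03 -0.91 -0.87] M [ 0.014 -0.055 -0.005] op 1.001 q [ 0.44  0.1   1.8  -0.    1.25  0.43]
```

View pics/top4z.png

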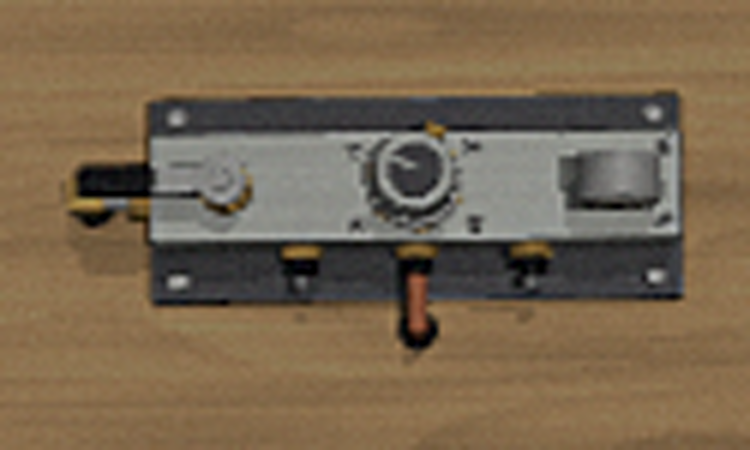

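View pics/side4z.png

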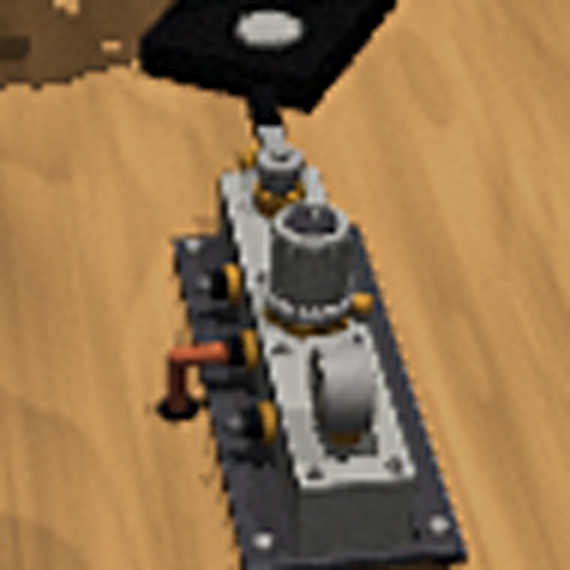

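View pics/top4.png

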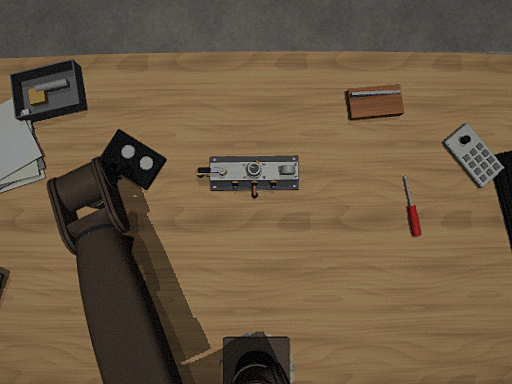

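```bash
python3 -c "
from plant import workorder
print(workorder.sign_off())"
```

```text
the job is handed in; nothing more can be done
None
```

The needle valve is preset and the air is open. I handed the job in at about 27 s; sign-off gives no verdict.

- **Needle valve:** I turned the knob clockwise about 6 clicks until it met the seat and nipped it to about 0.37 N m. From there I backed it off 80° from click zero, which I estimated at a tool yaw of about -3.3°. The torque changed sign between 74° and 78°, which fits the fourth click at about 77°, so the grip did not slip. I let go at 76.7°. The net turn of about 40° clockwise also fits the rib in the before and after pictures, though I judged the rib only by eye.
- **Shut-off lever:** I gripped it and swung it to its stop. The last 1.8 mm of commanded push moved it only 0.1 mm and raised the force to about 9 N. I then released it and moved clear; the top and side pictures show it in line with the block.
- **Other things on the bench:** The sample case and screwdriver look unmoved in the last top picture. I could not check the mouse there because the arm covered it, but the arm stayed well clear of it.
- **Readings that disagreed:**
  - The camera position for the knob was about 1.5 mm off from what the grip showed, which put 5–10 N of sideways force on the knob while I turned it.
  - One torque reading during the nip was about 0.05 N m below the expected curve, but the next one matched it.

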